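Ready the key-cutting machine

ROBOT

A 6-joint arm with a two-finger parallel gripper is mounted at the origin on the work surface. World frame = base frame: x ahead of the robot, y to its left, z up, the work surface at z = 0. Lengths are in mm, angles in rad, forces in N, time in s.
With the tool pointing down it reaches from about 350 to 875 mm from the base axis. Payload 4.2 kg.
Tool frame: the origin (TCP) lies at the very end of the fingers, on their centre line; the grasp point (between the pads) lies arm.grip_depth behind it (arm.grip_depth is the distance from the TCP to the grasp point, in mm); z points along the fingers, y is the direction in which the jaws open and shut (so a half turn about z gives the same grasp; the last joint's range is limited). The gripper opens to 85 mm and grips with 20 to 120 N. Pads are 22 mm wide; open, the fingers measure 114 mm over their backs; the gripper's body (76 mm by 85 mm) begins 54 mm behind the grasp point. The pads swing forward as they close: fully open they stand 13 mm farther back than shut.
Start: joints at [-1.066, 0.385, 0.008, 0, -1.194, -0.259], TCP at [152.1, -606.189, 231.312] pointing down, gripper open.
Joint ranges: [-3.14, 3.14], [-1.21, 2.06], [-1.07, 1.41], [-3.16, 2.05], [-2.99, -0.16], [-3.1, 3.1]. Speed limits (rad/s): [2.79, 2.79, 3.14, 3.14, 3.14, 3.14].

INTERFACE

Orientations are given as a unit quaternion [x, y, z, w].
In Python, from bench import arm, optics, workorder gives the robot as it stands. The module is installed in compiled form; this text tells all that it offers.
- The arm moves only by the tool play_rows, never from a script. Its arguments are lists of equal length, an entry for each row: "travel": the shift along the tool's x, y, z in m, a list of three; "rotation": the turn, a rotation vector about the tool's x, y, z in rad, a list of three; "grip": the opening, from 0 (shut) to 1 (fully open). In form: {"travel": [[x, y, z], ...], "rotation": [[rx, ry, rz], ...], "grip": [grip, ...]}. A call has 1 to 12 rows; each row shifts and turns the commanded pose from where the row before left it, along the tool's axes as they then stand; what a row does not reach is not made up. A row lasts 1/12 s, in which the tool goes at most 41.7 mm and 7.16 degrees, less where a joint would pass 70% of its speed; a pose out of reach is approached as far as the arm can. A call is refused whole if a number of a shift passes 0.0417 or a number of a turn 0.125, either way. A call with a gripper value outside its range is refused whole. The fingers move at their own pace and stop on an object; the grip force is fixed at half the most. Time passes only in rows, so rows that do not move let the fingers close. It gives the time, the measured TCP pose, the force and the opening at its end, in the units of the state.
- arm.read_state(): the state, without advancing time (a new reading comes with each control period).
- optics.get_image(name): name is "scene" or "top" or "wrist"; returns a dict with "image" (384x512x3 uint8, blue, green, red), "depth" (384x512 float32, mm along the optical axis (not along the pixel's ray), 0 where there is no reading), "camera_matrix" (3x3 intrinsics, pixels), "k1" (the pictures are not rectified: a ray, as slopes to the right and down, at radius r is drawn at 1 + k1 r^2 times it, then the intrinsics apply), "R" (3x3) and "t" (3): a world point X has camera coordinates R X + t; the wrist camera has in their place "hand_eye" (4x4, takes a point from camera to tool coordinates, whose origin is the TCP and whose axes are the flange's). Camera axes: x right, y down, z forward; pixel columns grow to the right and rows downward; lengths in mm; the calibration is good to about 2 mm. A picture is of the moment at which its call begins: read the wrist's pose just before it.
- workorder.job_done(): hands the job in, once; it reports no verdict.
The state is a dict: "clock": time; "joints": joint angles; "joint_vel": joint speeds; "joint_efforts": joint torques, N m; "position": TCP position; "ee_rot": TCP orientation; "contact_force": force on the tool from outside, world axes, zero at the start; "wrist_torque": the same for the moment, N m; "gripper_width": finger opening in mm.
Only numpy, scipy, OpenCV 4.12 (cv2) and the standard library are available. Lean on these libraries where they do the work, as an engineer would, in place of code of your own. Each camera call takes 0.05 s, during which the arm holds its last target. There are 200 camera calls.

TASK

Get the key-cutting machine ready to run: push the clamp carriage by its white handle all the way over to the cutter wheel, then swing the dark guard down until it is fully shut, easing it home and not letting it slam. After that push the red key fully home in the slot of the yellow key switch, turn it clockwise as far as it goes and leave it standing there. Leave the blue key, the brush and the padlock where they are.

Things in the scene. Friction and masses are not known exactly. Their poses are not given: they have to be found in the camera images.
- machine: Grey key-cutting machine, fixed. Origin: on the bench under the centre of its cutting tray; x points from the tray to the aluminium motor housing (x 115 to 240 mm, 125 mm high), y to the cutter wheel. The open-topped tray is 170 (x) by 240 (y) mm, walls 6 mm thick, 75 mm high. The steel cutter wheel, 52 mm in diameter, stands in the tray at x 30, y 88 to 96 mm.
- carriage (a joint): Slide of the clamp carriage along the machine's +y, m: 0 = far end from the cutter, 0.09 = hard stop at the cutter end. Stays where it is left; takes about 2 N.
- carriage_handle (a point): Centre of the top (64 mm above the bench) of the white clamp handle with a red cap, an upright knob of 30 mm diameter (20 mm at its neck) that rises 30 mm from the carriage's top (block 74 by 66 mm, top 34 mm above the bench; a jaw on its +x half reaches 40 mm). It lies 115 mm in front (-x of the machine) of the hinge line.
- guard (a joint): Hinge of the dark guard, rad: 0 = fully shut, lying over the tray; 1.57 = upright; 1.85 = leaning right back (its limit). A stiff hinge: it stays where it is left and takes about 3 N at its edge to move.
- guard_hinge (a point): Middle of the guard's hinge line, 76.5 mm above the bench, at the motor side of the tray (machine x 85 mm). Its frame is the guard's: x lies along the plate from the free edge to the hinge, y along the hinge line (machine y), z is the normal of the outer face (up when shut).
- guard_edge (a point): Middle of the guard's free edge on its outer face. The guard is a flat black plate, 180 mm from hinge to free edge, 250 mm wide, 6 mm thick, with three grey ribs on the outer face; a lip along the free edge goes 19 mm to the inner side.
- red_key: The switch key with the red bow, loose, 40 g, standing upright in its wooden stand. Origin: centre of the blade's tip; z up along the key. Steel blade 16 (x) by 5 (y) mm, 20 mm long, its last 6 mm 12 by 3 mm; above it the bow, 36 mm wide (x; flat sides 30 mm), 12 mm thick (y), from 20 to 58 mm above the tip.
- red_stand: Fixed wooden block 56 by 56 mm, 40 mm high, that holds the red key; origin under its centre. The key's bow rests on its top.
- switch_box: Yellow key-switch box, fixed to the bench, 90 by 90 mm, 34 mm high; origin under its centre. On top a square aluminium rotor 42 mm wide turns about the upright centre axis. Red dot: off, green dot: on.
- rotor (a joint): Turn of the switch rotor, rad, growing clockwise seen from above; 0 = off, 1.3 = on, its stop. Stays where it is left.
- rotor_slot (a point): Centre of the mouth of the key slot, on the rotor's top, 61 mm above the bench. x runs along the slot (turns with the rotor), z up. The slot is 18.4 (x) by 7.4 (y) mm with a 2 mm chamfer, 22 mm deep; the key fits either way round and is home when its bow rests on the rotor.
- blue_key: A key like the red one, with a blue bow, in its own stand: leave it alone.
- brush: Yellow-handled brush, 200 mm long, lying on the bench along its x: leave it alone.
- padlock: Brass padlock, 28 by 50 mm, 75 mm high with its shackle, standing on the bench; origin under its centre: leave it alone.
Not all that is in view belongs to the job. Of the things shaped like the red_key, the red one is meant.

How it is judged:
By the outcome, as a careful person would: the job done as asked, in the order asked, and still so for the second after the job is handed in, with the robot touching nothing.
It also fails if it takes over 72 s, if anything falls off the work surface, if the arm or the gripper's body presses on something with over 40 N, if the wrist force passes 120 N, or if a joint passes its speed limit or range.

## Working session

There is one attempt and no reset: what is moved stays moved. The work goes in short steps, Python scripts to look and compute and a tool call to move; the robot and the scene stay as the last step left them, time stands still between calls to the robot, and variables do not carry over. Pictures are saved under pics/ and viewed, about 8 in all and at most 12, crops included, and the job is handed in when it is done.

Besides the shell and the picture viewer there is one more tool, called after "Call:" by a JSON object that holds its "api" and its "payload". play_rows: Moves the arm, as the interface text tells. Its arguments: {"type":"object","properties":{"travel":{"type":"array","items":{"type":"array","items":{"type":"number"}}},"rotation":{"type":"array","items":{"type":"array","items":{"type":"number"}}},"grip":{"type":"array","items":{"type":"number"}}},"required":["travel","rotation","grip"]}

```bash
mkdir -p pics; cat > h.py <<'E'
import numpy as np, cv2
from bench import arm, optics, workorder
from scipy.spatial.transform import Rotation as Rn
def cam(name):
    s=arm.read_state(); d=optics.get_image(name)
    if name=="wrist":
        T=np.eye(4);T[:3,:3]=Rn.from_quat(s["ee_rot"]).as_matrix();T[:3,3]=s["position"]
        M=T@np.array(d["hand_eye"]); d["R"]=M[:3,:3].T; d["t"]=-M[:3,:3].T@M[:3,3]
    d["R"]=np.array(d["R"]);d["t"]=np.array(d["t"]);return d
def rays(d,px):
    px=np.asarray(px,float).reshape(-1,1,2)
    u=cv2.undistortPoints(px,np.array(d["camera_matrix"]),np.array([d["k1"],0,0,0.])).reshape(-1,2)
    return np.c_[u,np.ones(len(u))]
def onplane(d,px,z):
    r=rays(d,px)@d["R"]; c=-d["R"].T@d["t"]
    return c+r*((z-c[2])/r[:,2])[:,None]
def bydepth(d,px):
    p=np.asarray(px).reshape(-1,2); z=d["depth"][p[:,1].astype(int),p[:,0].astype(int)]
    return ((rays(d,px)*z[:,None])-d["t"])@d["R"]
def cloud(d):
    h,w=d["depth"].shape; g=np.mgrid[0:h,0:w]; px=np.c_[g[1].ravel(),g[0].ravel()]
    return bydepth(d,px).reshape(h,w,3)
def proj(d,X):
    c=np.atleast_2d(X)@d["R"].T+d["t"]; s=c[:,:2]/c[:,2:]; s=s*(1+d["k1"]*(s**2).sum(1))[:,None]
    K=np.array(d["camera_matrix"]); return s@K[:2,:2].T+K[:2,2]
E
python3 - <<'E'
from h import *
print(arm.grip_depth, arm.read_state())
for n in("scene","top"):
    d=cam(n); cv2.imwrite(f"pics/{n}0.png",cv2.resize(d["image"],(800,600))); print(n,d["k1"],-d["R"].T@d["t"],d["camera_matrix"])
E
```

```text
18.700000000000003 {'clock': 0.0, 'joints': array([-1.06639198e+00,  3.85569770e-01,  6.65021499e-03, -5.31809876e-04,
       -1.19393783e+00, -2.58631932e-01]), 'joint_vel': array([-0.00180856,  0.00089483, -0.00185024,  0.0004055 , -0.00012995,
        0.00207285]), 'joint_efforts': array([-2.58975870e-04, -3.92289162e+01,  1.88401669e+01,  4.18628186e+00,
       -4.50529173e-03,  8.18956039e-06]), 'position': array([ 151.98310102, -605.66257002,  230.21824379]), 'ee_rot': array([-1.22479719e-01,  9.92470451e-01,  1.04845171e-03, -1.54321375e-04]), 'contact_force': array([-0.03268952,  0.01671452,  0.85846627]), 'wrist_torque': array([-0.01461869, -0.00606316,  0.01209874]), 'gripper_width': 85.64225645096313}
scene -0.10558885484336139 [871.65889417 707.18514297 817.18637084] [[418.46061423   0.         257.11233557]
 [  0.         418.46061423 191.75306684]
 [  0.           0.           1.        ]]
top -0.1927668323471188 [ 272.22135047   58.85015154 1506.04029231] [[490.86634304   0.         250.52721587]
 [  0.         490.86634304 196.24393477]
 [  0.           0.           1.        ]]
```

View pics/scene0.png

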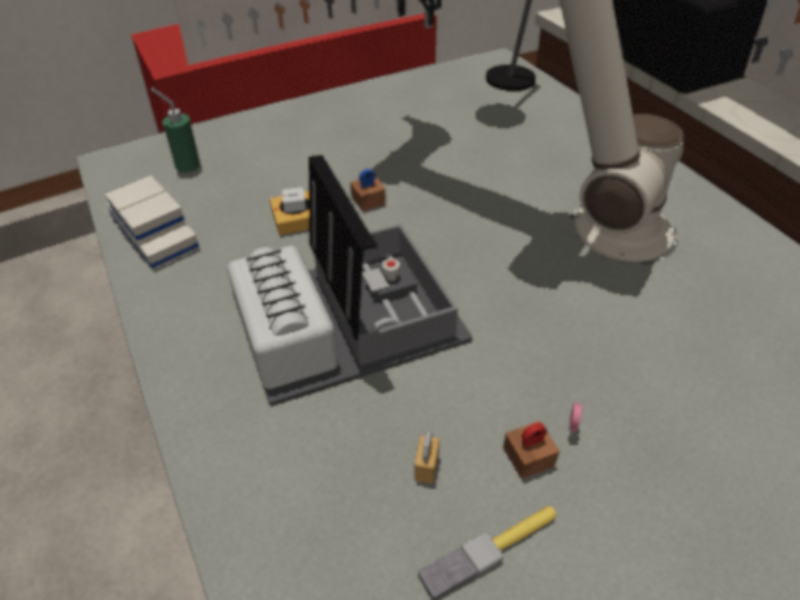

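View pics/top0.png

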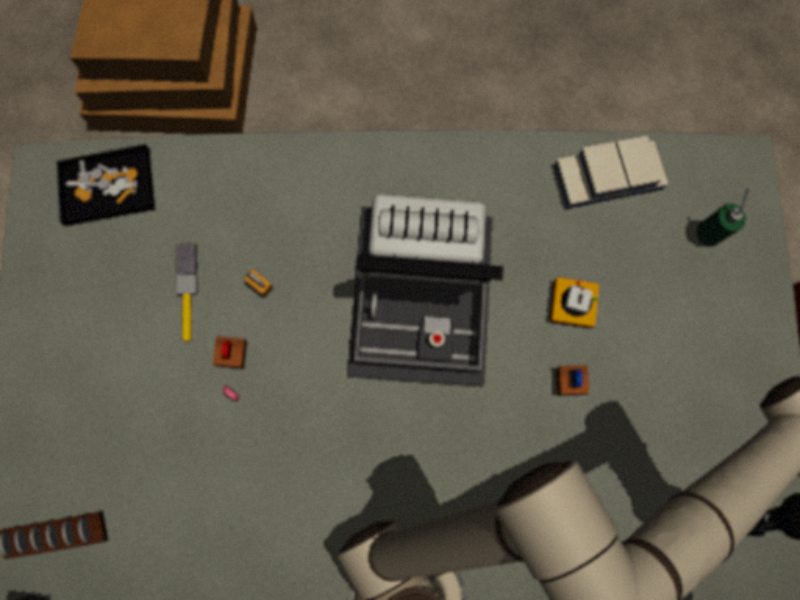

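Scene: guard upright, carriage with the red-capped handle at top-view px (437,338 of 800), red key at (226,350), switch at (577,299), blue key at (575,378), brush and padlock on the left. Now the numbers.

```bash
python3 - <<'E'
from h import *
np.set_printoptions(suppress=True,precision=1)
for n in("top","scene"):
    d=cam(n); hsv=cv2.cvtColor(d["image"],cv2.COLOR_BGR2HSV); H,S,V=[hsv[...,i].astype(int) for i in range(3)]; P=cloud(d)
    tb=(P[...,0]>150)&(P[...,0]<900)&(abs(P[...,1])<700)&(P[...,2]>-15)&(P[...,2]<300)
    print(n, "tableZ",np.median(P[...,2][tb]))
    m={"red":((H<6)|(H>172))&(S>150)&(V>60),"blue":(H>105)&(H<130)&(S>120),"yellow":(H>15)&(H<32)&(S>150)&(V>80),"wood":(H>4)&(H<14)&(S>110)&(S<200),"green":(H>45)&(H<80)&(S>120),"white":(S<40)&(V>140)}
    for k,mm in m.items():
        N,L,st,c=cv2.connectedComponentsWithStats((mm&tb).astype(np.uint8))
        for i in range(1,N):
            if st[i,4]>(5 if k in("red","green") else 25):
                q=P[L==i]; r=cv2.minAreaRect(q[:,:2].astype(np.float32)); print(k,c[i],st[i,4],"med",np.median(q,0),"zmax",np.percentile(q[:,2],95),"rect",np.array(r[0]),np.array(r[1]),round(r[2],1))
    # machine: tall wall top & housing & guard
    for k,lo,hi in(("walltop",68,82),("housing",115,132),("guard",150,300)):
        b=(P[...,2]>lo)&(P[...,2]<hi)&tb
        N,L,st,c=cv2.connectedComponentsWithStats(b.astype(np.uint8))
        for i in range(1,N):
            if st[i,4]>60:
                q=P[L==i]; r=cv2.minAreaRect(q[:,:2].astype(np.float32)); print(k,c[i],st[i,4],np.median(q,0),"zmax",q[:,2].max(),"box",np.round(cv2.boxPoints(r)).tolist(),round(r[2],1))
d=cam("top");cv2.imwrite("pics/t1.png",cv2.resize(d["image"][110:260,120:400],(784,420),interpolation=cv2.INTER_CUBIC))
E
```

```text
top tableZ 0.3652631065884126
red [279.3 216.1] 18 med [494.8 -60.8  64.4] zmax 70.58072073450583 rect [494.2 -61.1] [10.7 13.9] 43.7
red [144.1 223.5] 50 med [477.5 339.9  71.7] zmax 81.47766282622804 rect [479.5 340.9] [11.5 33.8] 86.6
blue [369.  241.7] 46 med [ 411.2 -326.8   72.2] zmax 80.63403086269928 rect [ 412.1 -327.5] [27.8 10.5] 2.8
yellow [ 78.1 111.5] 85 med [857.1 574.6  18.5] zmax 25.730148263632838 rect [862.3 588. ] [74.2 34.4] 89.2
yellow [ 52.6 124.1] 64 med [819.3 669.7  12.4] zmax 19.757222567217347 rect [820.3 672.6] [42.6 22.2] 69.5
yellow [ 79.1 124.6] 38 med [817.1 578.9   8.5] zmax 17.942605257985377 rect [818.1 580.7] [20.7 39.4] 42.7
yellow [164.9 180.8] 101 med [611.6 283.3  43.7] zmax 47.969368594055986 rect [618.4 286.5] [53.2 30.6] 44.9
yellow [367.1 193.9] 496 med [ 558.4 -334.1   33.1] zmax 38.25026617984345 rect [ 572.1 -349.6] [ 99.9 101.1] 80.8
yellow [119.3 203.1] 172 med [549.7 430.   17.1] zmax 23.53312755552182 rect [552.5 432.3] [93.2 19.9] 4.4
wood [142.6 223.1] 93 med [487.7 359.1  39.5] zmax 44.0867801535425 rect [482.3 342.5] [60.6 60.6]
[... 9218 characters left out ...]
[176.4 184.1] 1092 [708.6 -35.4 124.7] zmax 130.9212523333395 box [[667.0, -143.0], [727.0, -148.0], [746.0, 43.0], [685.0, 49.0]] 84.5
guard [256.5   4.6] 61 [ 165.5 -650.1  264.8] zmax 282.2437144947866 box [[152.0, -656.0], [174.0, -661.0], [178.0, -643.0], [156.0, -638.0]] 77.4
guard [381.8  87.5] 316 [155.2  25.  269.1] zmax 299.81824045100035 box [[148.0, 47.0], [152.0, -17.0], [167.0, -16.0], [164.0, 48.0]] 2.9
guard [216.4 142.8] 1976 [602.8 -17.4 232. ] zmax 258.9482073323015 box [[564.0, -163.0], [601.0, -167.0], [624.0, 85.0], [587.0, 89.0]] 84.8
guard [381.8 121.5] 389 [158.8  50.7 178.9] zmax 213.79366454173473 box [[149.0, 83.0], [151.0, 16.0], [170.0, 17.0], [168.0, 84.0]] 1.8
```

View pics/t1.png

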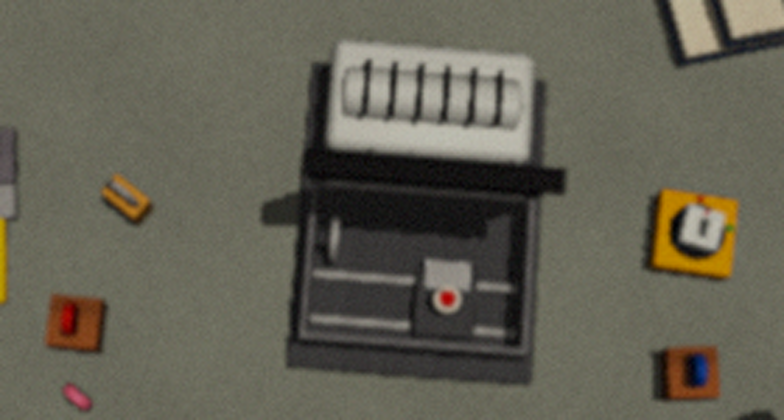

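```bash
cat >> h.py <<'E'
np.set_printoptions(suppress=True,precision=4)
def togo(p,psi):
    """tool-frame travel (m) and rotvec from measured pose to tool-down pose at p (mm), yaw psi"""
    s=arm.read_state(); R=Rn.from_quat(s["ee_rot"])
    x=np.array([-np.cos(psi),-np.sin(psi),0]); z=np.array([0,0,-1.]); G=Rn.from_matrix(np.c_[x,np.cross(z,x),z])
    print("travel",R.inv().apply(np.array(p)-s["position"])/1000,"rot",(R.inv()*G).as_rotvec(),"clock",s["clock"],"pos",s["position"],"j",s["joints"],"F",s["contact_force"],"w",s["gripper_width"])
E
python3 - <<'E'
from h import *
print(np.array(optics.get_image("wrist")["hand_eye"]))
togo([494.7,-61.5,220],-0.092)
E
```

```text
[[   0.0005   -0.9661   -0.2583   66.4262]
 [   1.        0.0009   -0.0011   -0.3692]
 [   0.0013   -0.2583    0.9661 -142.1955]
 [   0.        0.        0.        1.    ]]
travel [-0.4648  0.4448  0.0112] rot [ 0.0007 -0.0002  0.3378] clock 0.3 pos [ 152.054  -606.0252  230.9408] j [-1.0664  0.385   0.0075 -0.0001 -1.194  -0.2586] F [ 0.0203 -0.0365  0.4404] w 85.54050049567417
```

Call:
{"api": "play_rows", "payload": {"travel": [[0, 0, 0], [0, 0, 0], [0, 0, 0], [-0.0185, 0.0365, 0], [-0.0185, 0.0365, 0], [-0.0185, 0.0365, 0], [-0.0185, 0.0365, 0], [-0.0185, 0.0365, 0], [-0.0185, 0.0365, 0], [-0.0185, 0.0365, 0], [-0.0185, 0.0365, 0], [-0.0185, 0.0365, 0]], "rotation": [[0, 0, 0.1126], [0, 0, 0.1126], [0, 0, 0.1126], [0, 0, 0], [0, 0, 0], [0, 0, 0], [0, 0, 0], [0, 0, 0], [0, 0, 0], [0, 0, 0], [0, 0, 0], [0, 0, 0]], "grip": [0.7, 0.7, 0.7, 0.7, 0.7, 0.7, 0.7, 0.7, 0.7, 0.7, 0.7, 0.7]}}

```text
clock: 1.3
position: [348.7, -292.6, 231.6]
ee_rot: [0.046, 0.999, -0.0, 0.0]
contact_force: [-0.1, 0.7, -0.8]
gripper_width: 60.1
```

Call:
{"api": "play_rows", "payload": {"travel": [[-0.0178, 0.035, 0], [-0.0178, 0.035, 0], [-0.0178, 0.035, 0], [-0.0178, 0.035, 0], [-0.0178, 0.035, 0], [-0.0178, 0.035, 0], [-0.0178, 0.035, 0], [0, 0, 0], [0, 0, 0], [0, 0, 0]], "rotation": [[0, 0, 0], [0, 0, 0], [0, 0, 0], [0, 0, 0], [0, 0, 0], [0, 0, 0], [0, 0, 0], [0, 0, 0], [0, 0, 0], [0, 0, 0]], "grip": [0.7, 0.7, 0.7, 0.7, 0.7, 0.7, 0.7, 0.7, 0.7, 0.7]}}

```text
clock: 2.13
position: [494.3, -61.8, 231.1]
ee_rot: [0.046, 0.999, -0.0, -0.0]
contact_force: [-0.4, -0.3, 0.2]
gripper_width: 59.9
```

```bash
python3 - <<'E'
from h import *
togo([494.7,-61.5,42],-0.092)
d=cam("wrist"); print(proj(d,[[494.7,-61.5,64],[565,57,40]]),bydepth(d,proj(d,[[494.7,-61.5,64]])))
cv2.imwrite("pics/w1.png",d["image"])
E
```

```text
travel [-0.0006  0.0004  0.1891] rot [-0.0002 -0.0009  0.0006] clock 2.1333 pos [494.2754 -61.8098 231.0729] j [ 0.2021  0.1687 -0.2951 -0.0001 -1.1079 -1.8643] F [-0.356  -0.2833  0.1968] w 59.89170968776664
[[261.0891 180.0598]
 [373.0549 227.794 ]] [[494.5659 -61.4898  64.6254]]
```

View pics/w1.png

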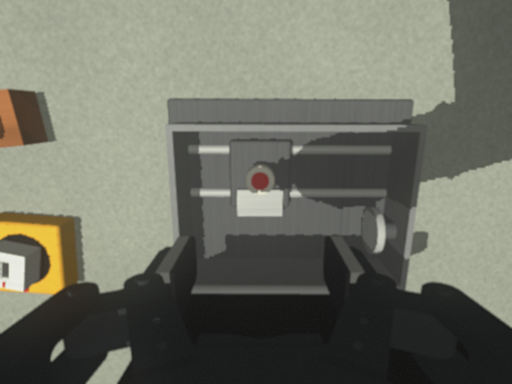

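The handle lies at wrist px (261,180), exactly as predicted. Descend and take hold.

Call:
{"api": "play_rows", "payload": {"travel": [[0, 0, 0.035], [0, 0, 0.035], [0, 0, 0.035], [0, 0, 0.035], [0, 0, 0.025], [0, 0, 0.015], [0, 0, 0.0085], [0, 0, 0], [0, 0, 0], [0, 0, 0], [0, 0, 0], [0, 0, 0]], "rotation": [[0, 0, 0], [0, 0, 0], [0, 0, 0], [0, 0, 0], [0, 0, 0], [0, 0, 0], [0, 0, 0], [0, 0, 0], [0, 0, 0], [0, 0, 0], [0, 0, 0], [0, 0, 0]], "grip": [0.7, 0.7, 0.7, 0.7, 0.7, 0.7, 0.7, 0.3, 0.3, 0.3, 0.3, 0.3]}}

```text
clock: 3.18
position: [495.5, -62.0, 44.3]
ee_rot: [0.046, 0.999, 0.0, 0.001]
contact_force: [-0.1, -2.0, 5.1]
gripper_width: 26.7
```

Call:
{"api": "play_rows", "payload": {"travel": [[0, 0.005, 0], [0, 0.01, 0], [0, 0.01, 0], [0, 0.01, 0], [0, 0.01, 0], [0, 0.01, 0]], "rotation": [[0, 0, 0], [0, 0, 0], [0, 0, 0], [0, 0, 0], [0, 0, 0], [0, 0, 0]], "grip": [0.3, 0.3, 0.3, 0.3, 0.3, 0.3]}}

```text
clock: 3.68
position: [500.8, -6.4, 44.3]
ee_rot: [0.046, 0.999, 0.0, 0.001]
contact_force: [0.2, -2.1, 5.8]
gripper_width: 27.2
```

Call:
{"api": "play_rows", "payload": {"travel": [[0, 0.008, 0], [0, 0.006, 0], [0, 0.005, 0], [0, 0.004, 0], [0, 0.004, 0]], "rotation": [[0, 0, 0], [0, 0, 0], [0, 0, 0], [0, 0, 0], [0, 0, 0]], "grip": [0.3, 0.3, 0.3, 0.3, 0.3]}}

```text
clock: 4.1
position: [502.7, 16.5, 44.2]
ee_rot: [0.044, 0.999, -0.003, -0.0]
contact_force: [10.8, -42.5, 2.7]
gripper_width: 26.9
```

Hit the stop (42 N) after about 78 mm. Release, rise, and go over the guard.

Call:
{"api": "play_rows", "payload": {"travel": [[0, 0, 0], [0, 0, 0], [0, 0, 0], [0, 0, -0.02], [0, 0, -0.035], [0, 0, -0.04], [0, 0, -0.04], [0, 0, -0.04], [0, 0, -0.04], [0, 0, -0.04], [0, 0, -0.005]], "rotation": [[0, 0, 0], [0, 0, 0], [0, 0, 0], [0, 0, 0], [0, 0, 0], [0, 0, 0], [0, 0, 0], [0, 0, 0], [0, 0, 0], [0, 0, 0], [0, 0, 0]], "grip": [0.6, 0.6, 0.6, 0.6, 0.6, 0.6, 0.6, 0.6, 0.6, 0.3, 0]}}

```text
clock: 5.02
position: [505.5, 20.7, 311.6]
ee_rot: [0.045, 0.999, 0.002, 0.008]
contact_force: [0.9, 0.5, -0.1]
gripper_width: 27.8
```

```bash
python3 - <<'E'
from h import *
togo([641,-42,300],-0.092)
d=cam("wrist"); hsv=cv2.cvtColor(d["image"],cv2.COLOR_BGR2HSV); P=cloud(d)
m=((hsv[...,0]<6)|(hsv[...,0]>172))&(hsv[...,1]>130)&(abs(P[...,2]-62)<9)
print(m.sum(),np.median(P[m],0))
d=cam("top"); P=cloud(d); m=(P[...,2]>150)&(P[...,2]<259)&(P[...,0]>540)&(P[...,0]<660)&(P[...,1]>-190)&(P[...,1]<110); q=P[m]
M=np.array([[.9958,-.0915],[.0915,.9958]]); l=(q[:,:2]-[526.7,-31.8])@M.T; print("guard x_m range",np.percentile(l[:,0],[1,50,99]),np.percentile(l[:,1],[1,99]),np.percentile(q[:,2],[50,99]))
E
```

```text
travel [-0.1404 -0.0503  0.0136] rot [0.0045 0.0158 0.0018] clock 5.0167 pos [505.4996  20.6754 311.5528] j [ 0.364   0.1212 -0.1491  0.003  -1.2843 -2.0259] F [ 0.8675  0.4706 -0.0924] w 27.84320338787086
133 [502.3839  14.5077  64.4628]
guard x_m range [47.3376 58.8517 71.8218] [-123.7155  -19.6519] [253.8865 258.7231]
```

Call:
{"api": "play_rows", "payload": {"travel": [[-0.035, -0.0125, 0], [-0.035, -0.0125, 0], [-0.035, -0.0125, 0], [-0.035, -0.0125, 0.01], [0, 0, 0.03], [0, 0, 0.025], [0, 0, 0.015], [0, 0, 0]], "rotation": [[0, 0, 0], [0, 0, 0], [0, 0, 0], [0, 0, 0], [0, 0, 0], [0, 0, 0], [0, 0, 0], [0, 0, 0]], "grip": [0, 0, 0, 0, 0, 0, 0, 0]}}

```text
clock: 5.78
position: [633.7, -42.7, 215.4]
ee_rot: [0.046, 0.999, -0.0, -0.007]
contact_force: [-0.5, 0.6, -1.0]
gripper_width: -0.3
```

```bash
python3 - <<'E'
from h import *
# tip path: pad corner on outer face at r from hinge; tool x half 11
mx=np.array([.9958,-.0915]); O=np.array([526.7,-31.8])
for phi in np.r_[np.arange(1.5,-0.01,-.15)]:
    r=150; n=np.array([np.sin(phi),np.cos(phi)])
    p=np.array([85-r*np.cos(phi),76.5+r*np.sin(phi)])
    tip=p+n*0+np.array([11*np.sin(phi),0])
    w=O+mx*tip[0]; print(round(phi,2),w,tip)
togo([641,-42,230],-0.092)
E
```

```text
1.5 [611.7033 -39.6106] [ 85.3619 226.1242]
1.35 [589.3178 -37.5537] [ 62.882  222.8585]
1.2 [567.427  -35.5422] [ 40.8988 216.3059]
1.05 [546.5224 -33.6214] [ 19.906  206.6135]
0.9 [527.0735 -31.8343] [  0.3751 193.999 ]
0.75 [509.5172 -30.2211] [-17.2553 178.7458]
0.6 [494.2476 -28.8181] [-32.5893 161.1964]
0.45 [481.6077 -27.6567] [-45.2824 141.7448]
0.3 [471.8815 -26.7629] [-55.0498 120.828 ]
0.15 [465.2872 -26.157 ] [-61.6718  98.9157]
0.0 [461.973  -25.8525] [-65.   76.5]
travel [-0.007   0.0013 -0.0147] rot [-0.0013 -0.0133 -0.0009] clock 5.7833 pos [633.7366 -42.651  215.3692] j [ 0.186   0.4194  0.0223 -0.0026 -1.1869 -1.8487] F [-0.4788  0.5637 -0.9799] w -0.25885844975806155
```

Call:
{"api": "play_rows", "payload": {"travel": [[0.01, 0, 0], [0.01, 0, 0], [0.01, 0, 0], [0.01, 0, 0.001], [0.01, 0, 0.003], [0.01, 0, 0.003], [0.01, 0, 0.004], [0.0095, 0, 0.0045], [0.0095, 0, 0.005], [0.0095, 0, 0.006], [0.009, 0, 0.006]], "rotation": [[0, 0, 0], [0, 0, 0], [0, 0, 0], [0, 0, 0], [0, 0, 0], [0, 0, 0], [0, 0, 0], [0, 0, 0], [0, 0, 0], [0, 0, 0], [0, 0, 0]], "grip": [0, 0, 0, 0, 0, 0, 0, 0, 0, 0, 0]}}

```text
clock: 6.7
position: [530.8, -32.4, 191.3]
ee_rot: [0.045, 0.999, 0.0, 0.002]
contact_force: [2.7, -0.1, -0.9]
gripper_width: -0.1
```

```bash
cat >> h.py <<'E'
def guard():
    d=cam("top"); P=cloud(d); mx=np.array([.9958,-.0915]); my=np.array([.0915,.9958]); r=P[...,:2]-[526.7,-31.8]
    xm=r@mx; ym=r@my; m=(abs(ym)<122)&(abs(ym)>70)&(xm<80)&(xm>-115)&(P[...,2]>70)&(P[...,2]<262)
    z=P[...,2][m]; x=xm[m]; b=x<np.percentile(x,8); print("guard pts",m.sum(),"front x",np.percentile(x,[1,5]),"z there",np.median(z[b]))
    a=np.arctan2(z-76.5,85-x); k=(85-x>60)&(z>80); print("angles",np.percentile(a[k],[10,50,90]) if k.any() else None)
E
python3 - <<'E'
from h import *
togo([641,-42,230],-0.092); guard()
s=arm.read_state(); print((s["position"][:2]-[526.7,-31.8])@[.9958,-.0915])
E
```

```text
travel [-0.1108  0.0004 -0.0382] rot [0.0009 0.0042 0.001 ] clock 6.7 pos [530.8181 -32.3606 191.2993] j [ 0.2446  0.2589 -0.2836  0.0006 -1.024  -1.9067] F [ 2.6543 -0.1246 -0.8672] w -0.12920775211618157
guard pts 831 front x [-83.9359 -75.0672] z there 75.34974791300912
angles [0.7822 0.8817 0.9056]
1.5212609984182524
```

Call:
{"api": "play_rows", "payload": {"travel": [[0.006, 0, 0.0085], [0.006, 0, 0.0085], [0.007, 0, 0.0085], [0.007, 0, 0.0085], [0.006, 0, 0.009], [0.006, 0, 0.009], [0.0047, 0, 0.0095], [0.0047, 0, 0.0095], [0.002, 0, 0.006], [0.002, 0, 0.005], [0.002, 0, 0.004]], "rotation": [[0, 0, 0], [0, 0, 0], [0, 0, 0], [0, 0, 0], [0, 0, 0], [0, 0, 0], [0, 0, 0], [0, 0, 0], [0, 0, 0], [0, 0, 0], [0, 0, 0]], "grip": [0, 0, 0, 0, 0, 0, 0, 0, 0, 0, 0]}}

```text
clock: 7.67
position: [477.4, -27.8, 104.3]
ee_rot: [0.046, 0.999, 0.0, 0.001]
contact_force: [-0.2, 0.2, 0.7]
gripper_width: -0.4
```

```bash
python3 - <<'E'
from h import *
togo([641,-42,230],-0.092); guard()
E
```

```text
travel [-0.1644  0.0009 -0.1255] rot [0.0001 0.001  0.0005] clock 7.6667 pos [477.368  -27.8398 104.3461] j [ 0.2827  0.2789 -0.518   0.0004 -0.7729 -1.9452] F [-0.1803  0.234   0.6951] w -0.3830783937368918
guard pts 1347 front x [-94.8679 -90.0007] z there 105.21285427354456
angles [0.1562 0.1925 0.2475]
```

Call:
{"api": "play_rows", "payload": {"travel": [[0.001, 0, 0.003], [0.001, 0, 0.003], [0.0005, 0, 0.003], [0, 0, 0.002], [0, 0, 0.002], [0, 0, 0.002], [0, 0, 0.002], [0, 0, 0.001], [0, 0, 0.001], [0, 0, 0.001]], "rotation": [[0, 0, 0], [0, 0, 0], [0, 0, 0], [0, 0, 0], [0, 0, 0], [0, 0, 0], [0, 0, 0], [0, 0, 0], [0, 0, 0], [0, 0, 0]], "grip": [0, 0, 0, 0, 0, 0, 0, 0, 0, 0]}}

```text
clock: 8.55
position: [473.9, -28.0, 84.1]
ee_rot: [0.046, 0.999, -0.0, -0.0]
contact_force: [-0.7, 0.4, 1.8]
gripper_width: -0.3
```

Call:
{"api": "play_rows", "payload": {"travel": [[0, 0, 0.001], [0, 0, 0.001], [0, 0, 0.001], [0, 0, 0.001], [0, 0, 0.001], [0, 0, 0.001]], "rotation": [[0, 0, 0], [0, 0, 0], [0, 0, 0], [0, 0, 0], [0, 0, 0], [0, 0, 0]], "grip": [0, 0, 0, 0, 0, 0]}}

```text
clock: 9.05
position: [474.1, -28.0, 82.2]
ee_rot: [0.045, 0.999, -0.001, -0.0]
contact_force: [-14.1, 4.2, 38.8]
gripper_width: 0.3
```

```bash
python3 - <<'E'
from h import *
togo([641,-42,230],-0.092); guard()
E
```

```text
travel [-0.1674  0.0009 -0.1479] rot [-0.0015 -0.0004  0.002 ] clock 9.05 pos [474.109  -28.0219  82.1938] j [ 0.285   0.3083 -0.55    0.0019 -0.7135 -1.9472] F [-14.0507   4.2205  38.7799] w 0.2551494968497684
guard pts 1409 front x [-94.9196 -86.4349] z there 81.62562973196765
angles [0.0318 0.0586 0.112 ]
```

Call:
{"api": "play_rows", "payload": {"travel": [[0, 0, -0.01], [0, 0, -0.035], [0, 0, -0.035], [0, 0.02, -0.035], [0.0027, 0.04, -0.01], [0.0027, 0.04, -0.01], [0.0027, 0.04, 0], [0.0027, 0.04, 0], [0.0027, 0.04, 0], [0.0027, 0.04, 0], [0.0027, 0.04, 0], [0.0027, 0.04, 0]], "rotation": [[0, 0, 0], [0, 0, 0], [0, 0, 0], [0, 0, 0], [0, 0, 0], [0, 0, 0], [0, 0, 0], [0, 0, 0], [0, 0, 0], [0, 0, 0], [0, 0, 0], [0, 0, 0]], "grip": [0, 0, 0, 0, 0.6, 0.6, 0.6, 0.6, 0.6, 0.6, 0.6, 0.6]}}

```text
clock: 10.1
position: [483.7, 314.7, 213.2]
ee_rot: [0.046, 0.999, 0.0, 0.0]
contact_force: [1.7, -0.3, -0.2]
gripper_width: 51.4
```

Call:
{"api": "play_rows", "payload": {"travel": [[0.005, 0.025, 0], [0, 0.005, 0], [0, 0, 0], [0, 0, 0], [0, 0, 0]], "rotation": [[0, 0, 0], [0, 0, 0], [0, 0, 0], [0, 0, 0], [0, 0, 0]], "grip": [0.6, 0.6, 0.6, 0.6, 0.6]}}

```text
clock: 10.52
position: [481.8, 341.8, 213.2]
ee_rot: [0.047, 0.999, -0.0, -0.0]
contact_force: [-0.1, -0.6, 0.3]
gripper_width: 51.1
```

```bash
cat >> h.py <<'E'
def keyrect(d,zlo=60,zhi=90,zp=78):
    hsv=cv2.cvtColor(d["image"],cv2.COLOR_BGR2HSV); P=cloud(d)
    m=((hsv[...,0]<7)|(hsv[...,0]>172))&(hsv[...,1]>120)&(hsv[...,2]>40)
    t=m&(abs(P[...,2]-zp)<5)
    ys,xs=np.nonzero(t); print("n",m.sum(),t.sum(),"px",xs.mean(),ys.mean(),"zmed",np.median(P[t][:,2]))
    w=onplane(d,np.c_[xs,ys],zp)[:,:2].astype(np.float32); r=cv2.minAreaRect(w); print("plane rect",r, "mean",w.mean(0)); print(cv2.boxPoints(r).tolist())
    c=w-w.mean(0); e=np.linalg.svd(c,full_matrices=False)[2][0]; print("pca dir",np.arctan(e[1]/e[0]))
E
python3 - <<'E'
from h import *
togo([481,341,230],-0.06); guard()
d=cam("wrist"); keyrect(d); cv2.imwrite("pics/w2.png",d["image"])
E
```

```text
travel [ 0.0007 -0.0009 -0.0168] rot [-0.0005 -0.0004 -0.0331] clock 10.5167 pos [481.7978 341.7715 213.2386] j [ 0.8909  0.3401 -0.1065 -0.     -1.1248 -2.5548] F [-0.0692 -0.633   0.3394] w 51.07877813358038
guard pts 2058 front x [-94.7068 -87.9573] z there 81.19681374482474
angles [0.031  0.0554 0.1066]
n 451 307 px 258.9478827361564 183.17589576547232 zmed 76.09440752248302
plane rect ((478.3249206542969, 340.37237548828125), (10.752029418945312, 23.752140045166016), 84.92802429199219) mean [478.3788 340.347 ]
[[466.02008056640625, 336.0673522949219], [489.67919921875, 333.9674987792969], [490.6297607421875, 344.6773986816406], [466.97064208984375, 346.7772521972656]]
pca dir -0.09029425
```

View pics/w2.png

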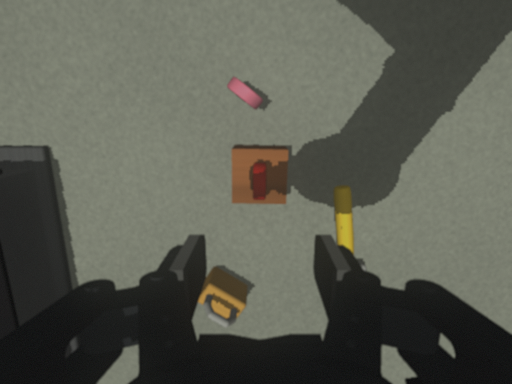

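Call:
{"api": "play_rows", "payload": {"travel": [[0.001, -0.0012, 0.03], [0, 0, 0.03], [0, 0, 0], [0, 0, 0], [0, 0, 0]], "rotation": [[0, 0, 0], [0, 0, 0], [0, 0, 0], [0, 0, 0], [0, 0, 0]], "grip": [0.6, 0.6, 0.6, 0.6, 0.6]}}

```text
clock: 11.03
position: [481.8, 342.1, 155.1]
ee_rot: [0.046, 0.999, 0.001, 0.001]
contact_force: [-0.7, 0.5, 0.1]
gripper_width: 51.0
```

```bash
python3 - <<'E'
from h import *
togo([480.5,340.4,45],-0.09)
d=cam("wrist"); keyrect(d)
hsv=cv2.cvtColor(d["image"],cv2.COLOR_BGR2HSV); P=cloud(d)
m=((hsv[...,0]<7)|(hsv[...,0]>172))&(hsv[...,1]>120)&(hsv[...,2]>40)&(abs(P[...,0]-480)<60)&(abs(P[...,1]-340)<60)
q=P[m]; u=(q[:,:2]-[480.5,340.4])@np.array([[np.cos(.09),np.sin(.09)],[-np.sin(.09),np.cos(.09)]]); 
for lo in range(36,84,6):
    k=(q[:,2]>=lo)&(q[:,2]<lo+6)
    if k.sum()>8: print(lo,k.sum(),np.percentile(u[k],[3,50,97],axis=0).T)
w=(hsv[...,0]>3)&(hsv[...,0]<16)&(hsv[...,1]>90)&(abs(P[...,2]-39)<4)&(abs(P[...,0]-480)<60)&(abs(P[...,1]-340)<60)
print("stand",cv2.minAreaRect(P[w][:,:2].astype(np.float32)))
cv2.imwrite("pics/w3.png",cv2.resize(d["image"][100:280,140:380],(720,540),interpolation=cv2.INTER_CUBIC))
E
```

```text
travel [ 0.0014 -0.002   0.1101] rot [ 0.0015  0.0023 -0.0021] clock 11.0333 pos [481.8179 342.1053 155.103 ] j [ 0.8918  0.3899 -0.1882  0.0012 -0.9902 -2.5554] F [-0.7209  0.5445  0.1055] w 51.04891375863375
n 689 462 px 258.3225108225108 201.39826839826839 zmed 76.10128421155514
plane rect ((478.7588195800781, 340.3699645996094), (11.436635971069336, 23.114084243774414), 85.05378723144531) mean [478.5933 340.6125]
[[466.75177001953125, 335.6694030761719], [489.77978515625, 333.6764831542969], [490.765869140625, 345.0705261230469], [467.73785400390625, 347.0634460449219]]
pca dir -0.123997465
60 48 [[-18.0356 -17.4083 -16.3758]
 [ -4.686    0.165    4.9891]]
66 126 [[-16.5923 -14.4247  14.5005]
 [ -5.3112  -0.1931   5.1333]]
72 493 [[-12.6275  -2.4276  10.9611]
 [ -5.2423  -0.1815   5.5714]]
78 15 [[-3.5406 -1.6626  4.3726]
 [-4.9044 -0.9262  2.7848]]
stand ((480.1442565917969, 340.18212890625), (55.555538177490234, 56.51596450805664), 83.5997314453125)
```

View pics/w3.png

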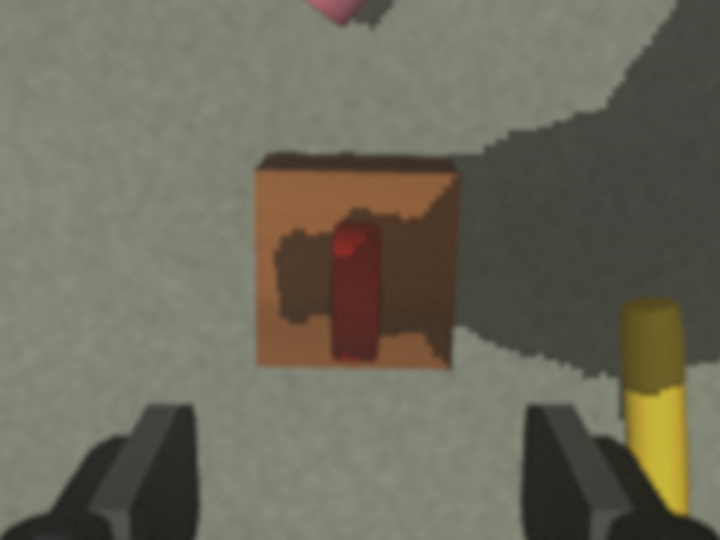

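Key centre ≈ (480,340.3), yaw −0.10, agreeing with the stand centre. Descend and grasp.

Call:
{"api": "play_rows", "payload": {"travel": [[0.0017, -0.002, 0.02], [0, 0, 0.03], [0, 0, 0.025], [0, 0, 0.015], [0, 0, 0.01], [0, 0, 0.007], [0, 0, 0]], "rotation": [[0, 0, 0.008], [0, 0, 0], [0, 0, 0], [0, 0, 0], [0, 0, 0], [0, 0, 0], [0, 0, 0]], "grip": [0.6, 0.6, 0.6, 0.6, 0.6, 0.6, 0.6]}}

```text
clock: 11.67
position: [479.0, 340.3, 46.2]
ee_rot: [0.05, 0.999, -0.0, 0.0]
contact_force: [-0.2, -0.1, 0.6]
gripper_width: 51.3
```

Call:
{"api": "play_rows", "payload": {"travel": [[0, 0, 0], [0, 0, 0], [0, 0, 0], [0, 0, 0], [0, 0, 0], [0, 0, 0], [0, 0, 0], [0, 0, 0]], "rotation": [[0, 0, 0], [0, 0, 0], [0, 0, 0], [0, 0, 0], [0, 0, 0], [0, 0, 0], [0, 0, 0], [0, 0, 0]], "grip": [0.3, 0.1, 0, 0, 0, 0, 0, 0]}}

```text
clock: 12.33
position: [479.5, 340.8, 47.7]
ee_rot: [0.05, 0.999, 0.001, 0.001]
contact_force: [-0.9, 0.5, 5.4]
gripper_width: 11.0
```

Call:
{"api": "play_rows", "payload": {"travel": [[0, 0, -0.01], [0, 0, -0.025], [0, 0, -0.035], [0, 0, -0.035], [0, 0, -0.035], [-0.004, -0.018, -0.02], [-0.008, -0.035, 0], [-0.0092, -0.0396, 0], [-0.0092, -0.0396, 0], [-0.0092, -0.0396, 0], [-0.0092, -0.0396, 0], [-0.0092, -0.0396, 0]], "rotation": [[0, 0, 0], [0, 0, 0], [0, 0, 0], [0, 0, 0], [0, 0, 0], [0, 0, 0], [0, 0, 0], [0, 0, 0], [0, 0, 0], [0, 0, 0], [0, 0, 0], [0, 0, 0]], "grip": [0, 0, 0, 0, 0, 0, 0, 0, 0, 0, 0, 0]}}

```text
clock: 13.33
position: [510.8, 82.5, 206.7]
ee_rot: [0.05, 0.999, 0.0, -0.0]
contact_force: [1.3, 0.2, -1.2]
gripper_width: 11.3
```

Call:
{"api": "play_rows", "payload": {"travel": [[-0.0092, -0.0396, 0], [-0.0092, -0.0396, 0], [-0.0092, -0.0396, 0], [-0.0092, -0.0396, 0], [-0.0092, -0.0396, 0], [-0.0092, -0.0396, 0], [-0.0092, -0.0396, 0], [-0.0092, -0.0396, 0], [-0.0092, -0.0396, 0], [-0.006, -0.025, 0], [-0.003, -0.013, 0], [0, 0, 0]], "rotation": [[0, 0, 0], [0, 0, 0], [0, 0, 0], [0, 0, 0], [0, 0, 0], [0, 0, 0], [0, 0, 0], [0, 0, 0], [0, 0, 0], [0, 0, 0], [0, 0, 0], [0, 0, 0]], "grip": [0, 0, 0, 0, 0, 0, 0, 0, 0, 0, 0, 0]}}

```text
clock: 14.33
position: [562.8, -319.6, 205.5]
ee_rot: [0.052, 0.999, 0.0, -0.001]
contact_force: [0.8, 0.4, 0.1]
gripper_width: 11.1
```

```bash
python3 - <<'E'
from h import *
togo([567.5,-344,206],-0.1)
E
```

```text
travel [-0.0072 -0.0238 -0.0005] rot [ 0.0001 -0.0013 -0.0037] clock 14.3333 pos [ 562.8179 -319.5881  205.5498] j [-0.2669  0.4404  0.0298  0.0001 -1.1615 -1.4076] F [0.7685 0.3592 0.0531] w 11.13294397939634
```

Call:
{"api": "play_rows", "payload": {"travel": [[-0.004, -0.012, 0], [-0.0032, -0.0118, 0.01], [0, 0, 0.01], [0, 0, 0], [0, 0, 0], [0, 0, 0]], "rotation": [[0, 0, 0], [0, 0, 0], [0, 0, 0], [0, 0, 0], [0, 0, 0], [0, 0, 0]], "grip": [0, 0, 0, 0, 0, 0]}}

```text
clock: 14.83
position: [568.3, -340.8, 186.3]
ee_rot: [0.049, 0.999, -0.0, -0.0]
contact_force: [0.3, 0.6, 0.3]
gripper_width: 11.2
```

```bash
python3 - <<'E'
from h import *
togo([567.5,-344,186],-0.1)
d=cam("wrist"); cv2.imwrite("pics/w4raw.png",d["image"]); cv2.imwrite("pics/w4.png",cv2.resize(d["image"][120:330,150:370],(620,592),interpolation=cv2.INTER_CUBIC))
P=cloud(d); hsv=cv2.cvtColor(d["image"],cv2.COLOR_BGR2HSV)
near=(abs(P[...,0]-567)<70)&(abs(P[...,1]+344)<70)
top=near&(abs(P[...,2]-61)<4)
N,L,st,c=cv2.connectedComponentsWithStats(top.astype(np.uint8)); i=1+np.argmax(st[1:,4])
ys,xs=np.nonzero(L==i); w=onplane(d,np.c_[xs,ys],61)[:,:2].astype(np.float32); print("rotor",st[i],cv2.minAreaRect(w),np.median(P[L==i][:,2]))
hull=cv2.convexHull(np.c_[xs,ys].astype(np.int32)); mk=np.zeros(top.shape,np.uint8); cv2.fillConvexPoly(mk,hull,1); mk=cv2.erode(mk,np.ones((5,5)))
g=d["image"].max(2)
dk=((mk>0)&(g<90)).astype(np.uint8); N,L,st,c=cv2.connectedComponentsWithStats(dk)
for i in range(1,N):
    if st[i,4]>15:
        ys,xs=np.nonzero(L==i); w=onplane(d,np.c_[xs,ys],61)[:,:2].astype(np.float32); print("dark",c[i],st[i,4],cv2.minAreaRect(w),w.mean(0))
box=near&(abs(P[...,2]-34)<4); print("box",cv2.minAreaRect(P[box][:,:2].astype(np.float32)))
E
```

```text
travel [ 0.0005 -0.0033  0.0003] rot [-0.0001 -0.0004  0.0011] clock 14.8333 pos [ 568.3349 -340.7813  186.2516] j [-0.2965  0.4797  0.0446  0.0002 -1.1361 -1.3732] F [0.2942 0.5929 0.3137] w 11.225237761085411
rotor [ 226  163   58   56 2146] ((568.699462890625, -346.67755126953125), (41.89588165283203, 42.47565841674805), 72.44779968261719) 60.55099846682887
dark [252.7949 197.4872] 39 ((574.13427734375, -348.4959411621094), (7.4875922203063965, 4.7140960693359375), 75.9415054321289) [ 574.5631 -348.4057]
box ((568.8579711914062, -346.8549499511719), (89.61113739013672, 89.64436340332031), 80.20780944824219)
```

View pics/w4.png

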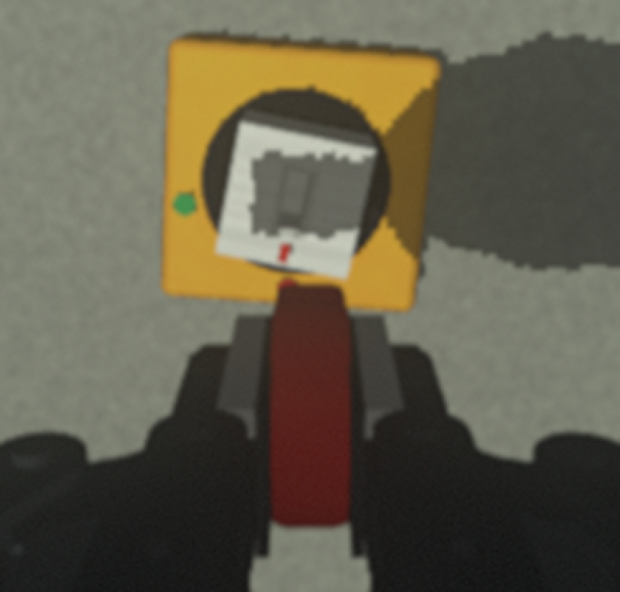

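```bash
python3 - <<'E'
from h import *
d=cam("wrist"); s=arm.read_state(); R=Rn.from_quat(s["ee_rot"])
hsv=cv2.cvtColor(d["image"],cv2.COLOR_BGR2HSV); P=cloud(d)
m=((hsv[...,0]<8)|(hsv[...,0]>170))&(hsv[...,1]>110)&(P[...,2]>160)
q=R.inv().apply(P[m]-s["position"]); print(m.sum())
for lo in range(-36,0,6):
    k=(q[:,2]>=lo)&(q[:,2]<lo+6)
    if k.sum()>20: print(lo,k.sum(),np.percentile(q[k][:,:2],[3,50,97],axis=0).T)
togo([568.8,-346.8,110],-0.306)
E
```

```text
2278
-36 93 [[-2.1499  2.6667 11.1855]
 [-6.4016  1.3294  4.7485]]
-30 1482 [[-10.9663   2.5893  11.4761]
 [ -6.1671  -1.0312   4.4899]]
-24 407 [[11.0873 13.768  15.7786]
 [-6.3029 -0.6533  4.539 ]]
-18 192 [[15.0261 16.2595 17.0285]
 [-6.0902 -1.0705  4.4983]]
-12 35 [[16.1909 16.6447 16.9334]
 [-5.0523 -0.2181  3.6874]]
travel [-0.0007 -0.0058  0.0769] rot [-0.0002  0.0008  0.207 ] clock 14.9333 pos [ 568.5698 -340.9659  186.8915] j [-0.2967  0.4791  0.0453  0.0002 -1.1361 -1.3732] F [ 0.8422  0.0596 -0.4832] w 11.161347975152845
```

Call:
{"api": "play_rows", "payload": {"travel": [[0, 0, 0], [0, 0, 0], [-0.0017, -0.0047, 0.01], [0, 0, 0], [0, 0, 0], [0, 0, 0]], "rotation": [[0, 0, 0.1035], [0, 0, 0.1035], [0, 0, 0], [0, 0, 0], [0, 0, 0], [0, 0, 0]], "grip": [0, 0, 0, 0, 0, 0]}}

```text
clock: 15.43
position: [568.3, -346.5, 176.0]
ee_rot: [0.152, 0.988, -0.0, -0.0]
contact_force: [-0.7, 0.6, 0.0]
gripper_width: 11.1
```

```bash
cat >> h.py <<'E'
def fit():
    s=arm.read_state(); d=cam("wrist"); R=Rn.from_quat(s["ee_rot"]); P=cloud(d)
    near=(abs(P[...,0]-567)<70)&(abs(P[...,1]+344)<70)
    top=near&(abs(P[...,2]-61)<4)
    N,L,st,c=cv2.connectedComponentsWithStats(top.astype(np.uint8)); i=1+np.argmax(st[1:,4]); ys,xs=np.nonzero(L==i)
    w=onplane(d,np.c_[xs,ys],61); q=R.inv().apply(w-s["position"])[:,:2].astype(np.float32); print("rotor in tool frame",cv2.minAreaRect(q))
    hsv=cv2.cvtColor(d["image"],cv2.COLOR_BGR2HSV)
    m=((hsv[...,0]<8)|(hsv[...,0]>170))&(hsv[...,1]>110)&(P[...,2]>s["position"][2]-10); q=R.inv().apply(P[m]-s["position"]); k=abs(q[:,2]+27)<5
    print("key in tool frame",np.percentile(q[k][:,:2],[2,98],axis=0).mean(0))
    return d
E
python3 - <<'E'
from h import *
togo([568.6,-345.85,110],-0.306); fit()
E
```

```text
travel [-0.0001  0.0007  0.066 ] rot [-0.0001 -0.0005  0.0004] clock 15.4333 pos [ 568.3234 -346.482   176.0355] j [-0.305   0.4924  0.0393  0.0001 -1.1182 -1.5714] F [-0.6623  0.593   0.0343] w 11.141189660243564
rotor in tool frame ((-0.57049560546875, -0.026210784912109375), (41.9068717956543, 42.13569259643555), 89.94651794433594)
key in tool frame [ 0.8399 -1.057 ]
```

Call:
{"api": "play_rows", "payload": {"travel": [[0, 0.0009, 0.02], [0, 0, 0.025], [0, 0, 0.015], [0, 0, 0.008], [0, 0, 0], [0, 0, 0]], "rotation": [[0, 0, 0], [0, 0, 0], [0, 0, 0], [0, 0, 0], [0, 0, 0], [0, 0, 0]], "grip": [0, 0, 0, 0, 0, 0]}}

```text
clock: 15.98
position: [569.1, -345.9, 108.8]
ee_rot: [0.153, 0.988, -0.0, 0.0]
contact_force: [1.1, -1.2, -0.3]
gripper_width: 11.4
```

```bash
python3 - <<'E'
from h import *
togo([568.6,-345.85,69],-0.306); fit()
E
```

```text
travel [ 0.0005 -0.0001  0.0398] rot [-0.0006  0.0007 -0.0003] clock 15.9833 pos [ 569.131  -345.8686  108.83  ] j [-0.3035  0.5518 -0.0398  0.0007 -0.9785 -1.5739] F [ 1.0582 -1.2221 -0.326 ] w 11.443248723487544
rotor in tool frame ((3.4682235717773438, -0.7340450286865234), (41.904781341552734, 36.84681701660156), 89.94451904296875)
key in tool frame [ 0.9214 -1.0606]
```

Call:
{"api": "play_rows", "payload": {"travel": [[0.0003, -0.0002, 0.006], [0, 0, 0.006], [0, 0, 0.006], [0, 0, 0.004], [0, 0, 0.003], [0, 0, 0.002]], "rotation": [[0, 0, 0], [0, 0, 0], [0, 0, 0], [0, 0, 0], [0, 0, 0], [0, 0, 0]], "grip": [0, 0, 0, 0, 0, 0]}}

```text
clock: 16.53
position: [568.1, -345.6, 80.6]
ee_rot: [0.153, 0.988, 0.0, -0.0]
contact_force: [-0.1, 0.9, -0.9]
gripper_width: 10.8
```

Call:
{"api": "play_rows", "payload": {"travel": [[0, 0, 0.003], [0, 0, 0.003], [0, 0, 0.002], [0, 0, 0.002], [0, 0, 0.001], [0, 0, 0.001]], "rotation": [[0, 0, 0], [0, 0, 0], [0, 0, 0], [0, 0, 0], [0, 0, 0], [0, 0, 0]], "grip": [0, 0, 0, 0, 0, 0]}}

```text
clock: 17.03
position: [568.4, -345.7, 69.3]
ee_rot: [0.153, 0.988, -0.0, 0.0]
contact_force: [-0.6, 0.7, -0.1]
gripper_width: 11.0
```

Call:
{"api": "play_rows", "payload": {"travel": [[0, 0, 0.001], [0, 0, 0.001], [0, 0, 0.001], [0, 0, 0]], "rotation": [[0, 0, 0], [0, 0, 0], [0, 0, 0], [0, 0, 0]], "grip": [0, 0, 0, 0]}}

```text
clock: 17.37
position: [568.5, -345.8, 68.6]
ee_rot: [0.153, 0.988, -0.0, 0.0]
contact_force: [-2.3, 2.8, 8.4]
gripper_width: 10.9
```

Call:
{"api": "play_rows", "payload": {"travel": [[0, 0, 0], [0, 0, 0], [0, 0, 0], [0, 0, 0], [0, 0, 0], [0, 0, 0], [0, 0, 0], [0, 0, 0], [0, 0, 0], [0, 0, 0]], "rotation": [[0, 0, 0.05], [0, 0, 0.1], [0, 0, 0.1], [0, 0, 0.1], [0, 0, 0.1], [0, 0, 0.1], [0, 0, 0.1], [0, 0, 0.1], [0, 0, 0.1], [0, 0, 0.1]], "grip": [0, 0, 0, 0, 0, 0, 0, 0, 0, 0]}}

```text
clock: 18.2
position: [569.8, -345.2, 68.7]
ee_rot: [0.589, 0.808, 0.001, 0.002]
contact_force: [0.3, 4.1, 7.9]
gripper_width: 11.3
```

```bash
python3 - <<'E'
from h import *
togo([568.5,-345.8,68.6],-1.606); print(arm.read_state()["wrist_torque"])
E
```

```text
travel [-0.0001 -0.0014  0.0001] rot [0.0034 0.0013 0.3453] clock 18.2 pos [ 569.8309 -345.2176   68.6781] j [-0.3026  0.593  -0.0791 -0.0003 -0.8951 -2.5287] F [0.3359 4.0787 7.8617] w 11.301670275328679
[1.3646 0.0476 0.0742]
```

Call:
{"api": "play_rows", "payload": {"travel": [[0, 0, 0], [0, 0, 0], [0, 0, 0], [0, 0, 0], [0, 0, 0], [0, 0, 0], [0, 0, 0]], "rotation": [[0, 0, 0.09], [0, 0, 0.09], [0, 0, 0.08], [0, 0, 0.05], [0, 0, 0.03], [0, 0, 0.02], [0, 0, 0]], "grip": [0, 0, 0, 0, 0, 0, 0]}}

```text
clock: 18.78
position: [570.3, -345.2, 68.7]
ee_rot: [0.723, 0.691, 0.001, 0.002]
contact_force: [0.6, 4.6, 7.0]
gripper_width: 11.2
```

```bash
python3 - <<'E'
from h import *
togo([568.5,-345.8,68.6],-1.606); print(arm.read_state()["wrist_torque"])
E
```

```text
travel [-0.0007 -0.0018  0.0001] rot [ 0.0044  0.0008 -0.0105] clock 18.7833 pos [ 570.2862 -345.1651   68.6747] j [-0.3024  0.5932 -0.0787 -0.0005 -0.8944 -2.8846] F [0.5877 4.6156 7.0055] w 11.167466664612068
[ 1.3375 -0.2174  0.0382]
```

Call:
{"api": "play_rows", "payload": {"travel": [[0, 0, 0], [0, 0, 0], [0, 0, 0], [0, 0, 0], [0, 0, 0]], "rotation": [[0, 0, 0.04], [0, 0, 0.04], [0, 0, 0.03], [0, 0, 0.03], [0, 0, 0]], "grip": [0, 0, 0, 0, 0]}}

```text
clock: 19.2
position: [570.7, -345.3, 68.7]
ee_rot: [0.769, 0.639, 0.001, 0.002]
contact_force: [0.9, 3.6, 6.3]
gripper_width: 11.2
```

```bash
python3 - <<'E'
from h import *
togo([568.5,-345.8,68.6],-1.606); print(arm.read_state()["wrist_torque"])
E
```

```text
travel [-0.0009 -0.0021  0.0001] rot [ 0.0051  0.0012 -0.1485] clock 19.2 pos [ 570.6939 -345.2893   68.6924] j [-0.3021  0.5934 -0.0785  0.0002 -0.8936 -3.0233] F [0.873  3.5805 6.283 ] w 11.166826160166286
[ 1.0634 -0.3111  0.3644]
```

Call:
{"api": "play_rows", "payload": {"travel": [[0, 0, 0], [0, 0, 0], [0, 0, 0]], "rotation": [[0, 0, 0.02], [0, 0, 0.02], [0, 0, 0]], "grip": [0, 0, 0]}}

```text
clock: 19.45
position: [570.8, -345.4, 68.7]
ee_rot: [0.781, 0.624, 0.001, 0.002]
contact_force: [0.3, 3.3, 5.8]
gripper_width: 11.2
```

```bash
python3 - <<'E'
from h import *
togo([568.5,-345.8,68.6],-1.606); print(arm.read_state()["wrist_torque"])
d=cam("top"); P=cloud(d); m=(abs(P[...,0]-568)<50)&(abs(P[...,1]+346)<50)&(abs(P[...,2]-61)<5); print(m.sum(),cv2.minAreaRect(P[m][:,:2].astype(np.float32)))
E
```

```text
travel [-0.0009 -0.0022  0.0001] rot [ 0.0053  0.0014 -0.1872] clock 19.45 pos [ 570.8176 -345.4027   68.6886] j [-0.3021  0.5935 -0.0784  0.0006 -0.8934 -3.0623] F [0.3298 3.3112 5.7723] w 11.22141900870072
[ 1.0906 -0.3803  0.7088]
55 ((566.2591552734375, -331.37066650390625), (18.56940460205078, 41.85683822631836), 87.24209594726562)
```

Call:
{"api": "play_rows", "payload": {"travel": [[0, 0, 0], [0, 0, 0], [0, 0, 0], [0, 0, 0], [0, 0, -0.01], [0, 0, -0.03], [0, 0, -0.04], [0, 0, -0.03], [0, 0, -0.01], [0, 0, 0], [0, 0, 0]], "rotation": [[0, 0, 0], [0, 0, 0], [0, 0, 0], [0, 0, 0], [0, 0, 0], [0, 0, 0], [0, 0, 0], [0, 0, 0], [0, 0, 0], [0, 0, 0], [0, 0, 0]], "grip": [0.3, 0.5, 0.5, 0.5, 0.5, 0.5, 0.5, 0.5, 0.5, 0.5, 0.5]}}

```text
clock: 20.42
position: [568.1, -345.6, 186.8]
ee_rot: [0.783, 0.623, 0.0, 0.0]
contact_force: [0.5, -1.0, -0.4]
gripper_width: 42.7
```

```bash
python3 - <<'E'
from h import *
togo([568.5,-345.8,68.6],-1.606)
d=cam("wrist"); P=cloud(d); m=(abs(P[...,0]-568)<45)&(abs(P[...,1]+346)<45)&(abs(P[...,2]-61)<4)
ys,xs=np.nonzero(m); w=onplane(d,np.c_[xs,ys],61)[:,:2].astype(np.float32); print("rotor",len(w),cv2.minAreaRect(w))
hsv=cv2.cvtColor(d["image"],cv2.COLOR_BGR2HSV); k=((hsv[...,0]<8)|(hsv[...,0]>170))&(hsv[...,1]>110)&(P[...,2]>75)&(P[...,2]<115)
q=P[k]; print("key top",k.sum(),np.percentile(q[:,2],98),cv2.minAreaRect(q[:,:2].astype(np.float32)))
cv2.imwrite("pics/w5.png",d["image"]); guard()
t=cam("top"); cv2.imwrite("pics/t2.png",cv2.resize(t["image"][110:260,120:400],(784,420),interpolation=cv2.INTER_CUBIC))
E
```

```text
travel [-0.0002  0.0003  0.1182] rot [ 0.0009 -0.0005 -0.1916] clock 20.4167 pos [ 568.1247 -345.5785  186.7717] j [-0.3041  0.4826  0.0512 -0.0007 -1.1385 -3.064 ] F [ 0.4851 -0.9613 -0.3991] w 42.675143888475745
rotor 1690 ((569.2386474609375, -346.2409973144531), (41.90788269042969, 42.304237365722656), 5.707574844360352)
key top 579 99.10342788479447 ((569.638916015625, -346.2060241699219), (32.97139358520508, 11.119867324829102), 86.50843048095703)
guard pts 2053 front x [-94.7761 -87.9206] z there 81.4474783230135
angles [0.0308 0.0563 0.1032]
```

View pics/w5.png

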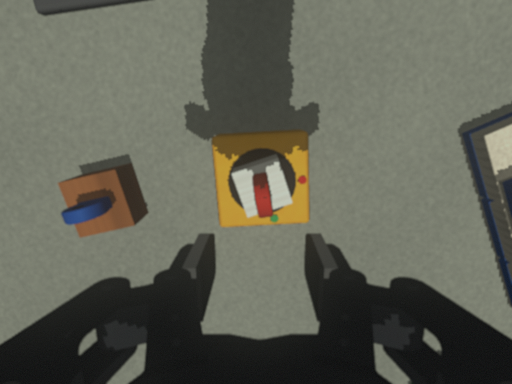

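View pics/t2.png

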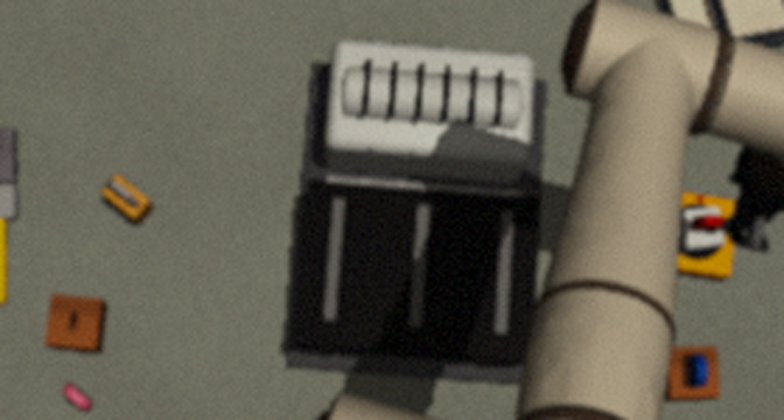

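Red key stands in the rotor at its green-dot side (px 263,190; dot 274,218). The rotor stands 74.5° (1.300 rad) from the box's axes; key top is at 99 mm, so it is home. Guard lies flat over the tray. One slope check on the guard, then clear away.

Call:
{"api": "play_rows", "payload": {"travel": [[0, 0, -0.03], [0, 0, -0.03], [0, 0, -0.02], [0, 0, 0], [0, 0, 0], [0, 0, 0]], "rotation": [[0, 0, -0.1], [0, 0, -0.1], [0, 0, -0.1], [0, 0, 0], [0, 0, 0], [0, 0, 0]], "grip": [0.5, 0.5, 0.5, 0.5, 0.5, 0.5]}}

```text
clock: 21.07
position: [567.7, -345.2, 264.1]
ee_rot: [0.681, 0.732, -0.0, -0.002]
contact_force: [-0.1, 0.2, -0.3]
gripper_width: 42.7
```

```bash
python3 - <<'E'
from h import *
for n in("top","scene"):
    d=cam(n); P=cloud(d); r=P[...,:2]-[526.7,-31.8]; xm=r@[.9958,-.0915]; ym=r@[.0915,.9958]
    m=(xm<65)&(xm>-88)&(abs(ym)<115)&(P[...,2]>60)&(P[...,2]<115)&(d["image"].max(2)<60)
    print(n,m.sum(),"slope,z@hinge",np.polyfit(xm[m],P[...,2][m],1),[round(float(np.median(P[...,2][m&(abs(xm-c)<15)])),1) for c in(-70,-35,0,35)])
    e=(abs(ym)<120)&(P[...,2]>70)&(P[...,2]<90)&(d["image"].max(2)<60); print("front x",np.percentile(xm[e],1))
    k=(abs(P[...,0]-568)<45)&(abs(P[...,1]+346)<45)&(P[...,2]>92)&(P[...,2]<115); print("key top z",k.sum(),np.median(P[...,2][k]) if k.any() else None)
print(arm.read_state()["clock"],arm.read_state()["position"])
E
```

```text
top 3634 slope,z@hinge [ 0.0026 81.9473] [81.9, 81.9, 82.1, 81.9]
front x -94.80821763062949
key top z 31 95.19783194302727
scene 2977 slope,z@hinge [ 0.0005 83.5821] [83.5, 83.6, 83.6, 83.6]
front x -90.15929618855516
key top z 25 95.71297428668665
21.1667 [ 567.6103 -345.3053  263.9055]
```

```bash
python3 -c "
from h import *
print(workorder.job_done())"
```

```text
the job is handed in; nothing more can be done
None
```

I did the job in the order asked and handed it in at about 21 s of the 72 s allowed. No fault was reported, and the tool was clear of everything at the end.

- **Carriage:** I took it by the white handle and pushed it about 77 mm until it hit a hard stop at 42 N. I then let go. I read the full 90 mm of travel as already partly used at the start. The shut guard hides the carriage, so I did not see it again after shutting the guard.
- **Guard:** I swung it down under contact and eased the last part at 12 to 36 mm/s until it met a firm stop at 39 N. Afterwards its plate was flat, with a slope of 0.003 or less in both fixed cameras.
- **Red key:** It slid into the slot without force and seated at 8 N. The wrist camera put the bow top at 99 mm, which matches fully home. The top and scene cameras read a median of about 95 mm over the rounded bow.
- **Rotor:** I turned it clockwise until the torque rose at the stop. It stands 74.5° (1.30 rad) from the box's axes, at the green dot. That is only 1.17 rad from where I first saw it, so I take it that it started about 0.13 rad past off.
- **Left alone:** I touched none of the blue key, brush or padlock. The last pictures show the blue key and padlock as they were, but only part of the brush was in view.

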